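# Fill the spice caddy

### The job

Put the seasonings away in the wooden caddy: the three small red-capped spice jars each in their own compartment with a red mat, and the salt shaker in the compartment with the white mat, all standing upright on the mats. Set them down gently rather than dropping them. The stout jam jar and honey jar do not belong there: leave them where they stand.

Things in the scene. Friction and masses are not known exactly. Their poses are not given: they have to be found in the camera images.
- spice_jar_1: small upright glass spice jar with a red screw cap, loose, 0.11 kg nominal; 106 mm tall, glass body 42 mm across, cap 45 mm across from 85 mm up to the top. The three spice jars are interchangeable. Origin: centre of its underside; z up its axis
- spice_jar_2: small upright glass spice jar with a red screw cap, loose, 0.11 kg nominal; 106 mm tall, glass body 42 mm across, cap 45 mm across from 85 mm up to the top. The three spice jars are interchangeable. Origin: centre of its underside; z up its axis
- spice_jar_3: small upright glass spice jar with a red screw cap, loose, 0.11 kg nominal; 106 mm tall, glass body 42 mm across, cap 45 mm across from 85 mm up to the top. The three spice jars are interchangeable. Origin: centre of its underside; z up its axis
- salt_shaker: small upright glass salt shaker with a domed pale grey top, loose, 0.10 kg nominal; 90 mm tall, body 44 mm across up to about 65 mm, top narrowing to 34 mm above 74 mm. Origin: centre of its underside; z up its axis
- pad_red_1: red square mat, 60 x 60 x 3 mm, place for any one spice jar. Fixed in a compartment of a pale wooden caddy, an open tray that does not move: 4 compartments in one row along this y axis, 70 mm apart, 64 x 64 mm inside; 6 mm walls, outer 35 mm high, dividers 28 mm; 16 mm steel pulls at its ends. Which mat is where varies. Origin: centre of its underside, 6 mm above worktop (top 9 mm); z up
- pad_red_2: red square mat, 60 x 60 x 3 mm, place for any one spice jar. Fixed in a compartment of a pale wooden caddy, an open tray that does not move: 4 compartments in one row along this y axis, 70 mm apart, 64 x 64 mm inside; 6 mm walls, outer 35 mm high, dividers 28 mm; 16 mm steel pulls at its ends. Which mat is where varies. Origin: centre of its underside, 6 mm above worktop (top 9 mm); z up
- pad_red_3: red square mat, 60 x 60 x 3 mm, place for any one spice jar. Fixed in a compartment of a pale wooden caddy, an open tray that does not move: 4 compartments in one row along this y axis, 70 mm apart, 64 x 64 mm inside; 6 mm walls, outer 35 mm high, dividers 28 mm; 16 mm steel pulls at its ends. Which mat is where varies. Origin: centre of its underside, 6 mm above worktop (top 9 mm); z up
- pad_white: white square mat, 60 x 60 x 3 mm, place for the salt shaker. Fixed in a compartment of a pale wooden caddy, an open tray that does not move: 4 compartments in one row along this y axis, 70 mm apart, 64 x 64 mm inside; 6 mm walls, outer 35 mm high, dividers 28 mm; 16 mm steel pulls at its ends. Which mat is where varies. Origin: centre of its underside, 6 mm above worktop (top 9 mm); z up
- jam_jar: jam jar with a red lid, much like a spice jar from above but stout: 97 mm tall, 65 mm across, the lid 64 mm. It does not belong in the caddy and stays where it stands. Origin: centre of its underside; z up
- honey_jar: honey jar with a pale grey lid, much like the shaker from above but stout: 110 mm tall, 71 mm across, the lid 66 mm. It does not belong in the caddy and stays where it stands. Origin: centre of its underside; z up
Not all that is in view belongs to the job. Leave any orange, purple or yellow look-alike of the spice_jar_3 alone.

How it is judged:
By the outcome, as a careful person would: the job done as asked, in the order asked, and still so for the second after the job is handed in, with the robot touching nothing.
It also fails if it takes over 120 s, if anything falls off the work surface, if the arm or the gripper's body presses on something with over 40 N, if the wrist force passes 120 N, or if a joint passes its speed limit or range.

### The arm

A 7-joint arm with a two-finger parallel gripper is mounted at the origin on a cart in front of the work surface, level with it; the furniture and walls round the work are solid. World frame = base frame: x ahead of the robot, y to its left, z up, the work surface at z = 0. Lengths are in mm, angles in rad, forces in N, time in s.
With the tool pointing down it reaches from about 350 to 775 mm from the base axis. Payload 3.1 kg.
Tool frame: the origin (TCP) lies midway between the tips of the shut fingers; the grasp point (between the pads) lies 19 mm behind it; z points along the fingers, y is the line along which they close (so a half turn about z gives the same grasp; the last joint's range is limited). The gripper opens to 85 mm and grips with 20 to 120 N. Pads are 22 mm wide; open, the fingers measure 114 mm over their backs; the gripper's body (76 mm by 85 mm) begins 54 mm behind the grasp point. The pads swing forward as they close: fully open they stand 13 mm farther back than shut.
Start: joints at [-1.308, 0.311, 0.014, 1.512, -0.004, 1.319, -0.027], TCP at [165.029, 524.674, 231.304] pointing down, gripper open.
Joint ranges: [-2.7, 2.7], [-0.3, 1.91], [-1.27, 1.3], [0.12, 2.57], [-1.44, 4.58], [0.2, 2.03], [-3.05, 3.05]. Speed limits (rad/s): [2.79, 2.79, 3.14, 3.14, 3.14, 3.14, 3.14].

### API

Orientations are given as a unit quaternion [x, y, z, w].
In Python, from plant import bot gives the robot as it stands.
- The arm moves only by the tool step_arm, never from a script. Its argument "motion" is a list of rows, each an object with "linear": the shift along the tool's x, y, z in mm, a list of three; "delta_rot": the turn, a rotation vector about the tool's x, y, z in degrees, a list of three; "fingers": the finger opening in mm, from 0 to 85.4. In form: [{"linear": [tx, ty, tz], "delta_rot": [wx, wy, wz], "fingers": fingers}, ...]. A call has 1 to 10 rows; each row is the pose to reach, as a shift and turn from the pose commanded when the call began, along the tool's axes at that moment; what a row does not reach only later rows make up. A row lasts 1/12 s, in which the tool goes at most 41.7 mm and 7.16 degrees, less where a joint would pass 70% of its speed; a pose out of reach is approached as far as the arm can. A call with a gripper value outside its range is refused whole. The fingers move at their own pace and stop on an object; "grip_force" is the grip in N (left out, the last holds). Time passes only in rows, so rows that repeat a pose let the fingers close. It gives the time, the measured TCP pose, the force, the opening and the grip force at its end, in the units of the state.
- bot.sense(): the state, without advancing time (a new reading comes with each control period).
- bot.camera(name): name is "scene" or "side" or "wrist"; returns the picture (400x640x3 uint8, blue, green, red); there is no depth.
- bot.camera_info(name): a dict with "fx", "fy", "cx", "cy" (pixels), "R" (3x3) and "t" (3): a world point X has camera coordinates R X + t; the wrist camera has in their place "T_tool_cam" (4x4, takes a point from camera to tool coordinates, whose origin is the TCP and whose axes are the flange's). Camera axes: x right, y down, z forward; pixel columns grow to the right and rows downward; lengths in mm; the calibration is good to about 2 mm. A picture is of the moment at which its call begins: read the wrist's pose just before it. camera_info takes no time and is no camera call.
- bot.close_job(): hands the job in; it is judged then, once.
The state is a dict: "t": time; "q": joint angles; "dq": joint speeds; "effort": joint torques, N m; "position": TCP position; "orientation": TCP orientation; "wrist_force": force on the tool from outside, world axes, zero at the start; "ft_torque": the same for the moment, N m; "gripper_width": finger opening in mm; "grip_force": force on a finger pad.
Only numpy, scipy, OpenCV 4.12 (cv2) and the standard library are available. Lean on these libraries where they do the work, as an engineer would, in place of code of your own. Each camera call takes 0.05 s, during which the arm holds its last target. There are 200 camera calls.

## Working session

There is one attempt and no reset: what is moved stays moved. The work goes in short steps, Python scripts to look and compute and a tool call to move; the robot and the scene stay as the last step left them, time stands still between calls to the robot, and variables do not carry over. Pictures are saved under pics/ and viewed, at most 14 in all, crops included, and the job is handed in when it is done.

Besides the shell and the picture viewer there is one more tool, called after "Call:" as a command line: name --argument value ..., lists and objects as JSON in quotes. step_arm: Moves the arm, as the interface text tells. Its arguments: {"type":"object","properties":{"motion":{"type":"array","items":{"type":"object","properties":{"linear":{"type":"array","items":{"type":"number"}},"delta_rot":{"type":"array","items":{"type":"number"}},"fingers":{"type":"number"}}}},"grip_force":{"type":"number"}},"required":["motion"]}

```bash
ls; mkdir -p pics; python3 - <<'E'
from plant import bot
import cv2,numpy as np
np.set_printoptions(precision=3,suppress=True)
s=bot.sense();print(s)
for n in("scene","side","wrist"):
    im=bot.camera(n);cv2.imwrite(f"pics/{n}0.png",im);print(n,bot.camera_info(n))
E
```

```text
pics
{'t': 0.0, 'q': array([-1.308,  0.312,  0.014,  1.513, -0.004,  1.319, -0.027]), 'dq': array([-0.003,  0.   ,  0.001, -0.   , -0.001,  0.   ,  0.001]), 'effort': array([  0.   , -37.991,   0.146, -23.059,   0.012,   0.014,   0.   ]), 'position': array([164.818, 523.954, 230.2  ]), 'orientation': array([ 0.152,  0.988, -0.001, -0.   ]), 'wrist_force': array([0.937, 0.107, 0.359]), 'ft_torque': array([-0.009,  0.008,  0.021]), 'grip_force': 0.0, 'gripper_width': 85.4150361620395}
scene {'fx': 497.3352446216812, 'fy': 497.3352446216812, 'cx': 323.481958958893, 'cy': 210.4856518093546, 'R': array([[ 0.844, -0.537,  0.014],
       [-0.221, -0.37 , -0.902],
       [ 0.489,  0.758, -0.431]]), 't': array([-481.35 ,  139.647, 1329.817])}
side {'fx': 449.3440258093803, 'fy': 449.3440258093803, 'cx': 321.4472857652995, 'cy': 196.02742920556668, 'R': array([[-0.691, -0.723,  0.012],
       [-0.581,  0.546, -0.604],
       [ 0.429, -0.424, -0.797]]), 't': array([ 366.31 ,  373.859, 1002.115])}
wrist {'fx': 348.0713785658897, 'fy': 348.0713785658897, 'cx': 317.78292790809576, 'cy': 190.67730372335805, 'T_tool_cam': array([[  -0.   ,   -0.949,   -0.316,   80.41 ],
       [   1.   ,   -0.001,    0.001,    0.677],
       [  -0.001,   -0.316,    0.949, -143.05 ],
       [   0.   ,    0.   ,    0.   ,    1.   ]])}
```

View pics/scene0.png

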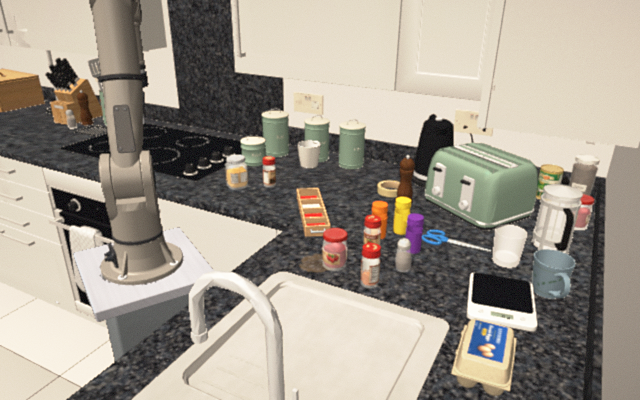

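View pics/side0.png

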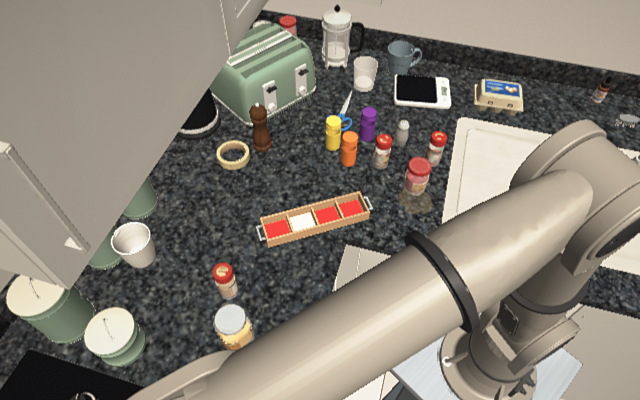

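View pics/wrist0.png

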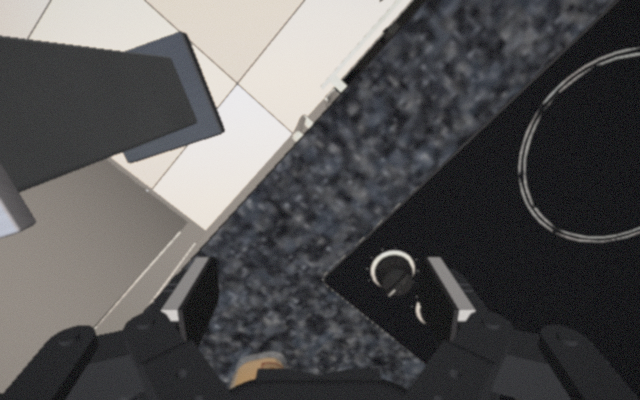

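The scene view shows red-capped spice jars at (269,170), (372,230) and (370,265). It also shows the jam jar (334,248), honey jar (236,170), salt shaker (403,253) and caddy (313,211). In the side view the jars are at (225,275), (383,148) and (437,145), the salt is at (403,130), and the white mat is second from the left at (301,221). The wrist view shows none of these objects.

```bash
cat > h.py <<'E'
import numpy as np,cv2,json
from plant import bot
np.set_printoptions(precision=1,suppress=True)
def ray(n,uv,pose=None):
    c=bot.camera_info(n);d=np.array([(uv[0]-c['cx'])/c['fx'],(uv[1]-c['cy'])/c['fy'],1.])
    if n!='wrist':
        R=np.array(c['R']);return -R.T@np.array(c['t']),R.T@d
    from scipy.spatial.transform import Rotation as Ro
    T=np.array(c['T_tool_cam']);Rw=Ro.from_quat(pose[1]).as_matrix()
    return pose[0]+Rw@T[:3,3],Rw@T[:3,:3]@d
def plane(r,z):
    o,d=r;return o+d*(z-o[2])/d[2]
def tri(*rays):
    A=np.zeros((3,3));b=np.zeros(3)
    for o,d in rays:
        d=d/np.linalg.norm(d);P=np.eye(3)-np.outer(d,d);A+=P;b+=P@o
    x=np.linalg.solve(A,b)
    return x,max(np.linalg.norm(np.cross(x-o,d/np.linalg.norm(d))) for o,d in rays)
def masks(im):
    h=cv2.cvtColor(im,cv2.COLOR_BGR2HSV);H,S,V=cv2.split(h)
    return {'red':(((H<6)|(H>174))&(S>150)&(V>90)).astype(np.uint8)*255,
            'pale':((S<60)&(V>130)).astype(np.uint8)*255}
def blobs(m,roi=None,amin=25):
    n,l,st,c=cv2.connectedComponentsWithStats(m)
    return [(c[i],st[i]) for i in range(1,n) if st[i][4]>=amin and (roi is None or (roi[0]<c[i][0]<roi[2] and roi[1]<c[i][1]<roi[3]))]
E
python3 - <<'E'
from h import *
for n,roi in(("scene",(200,140,440,290)),("side",(180,90,460,340))):
    im=cv2.imread(f"pics/{n}0.png")
    for k,m in masks(im).items():
        print(n,k)
        for c,s in blobs(m,roi): print(c,s)
for n,roi in(("scene",(215,140,435,295)),("side",(200,90,460,320))):
    im=cv2.imread(f"pics/{n}0.png")[roi[1]:roi[3],roi[0]:roi[2]]
    cv2.imwrite(f"pics/{n}z.png",cv2.resize(im,None,fx=3,fy=3)[:600,:800])
E
```

```text
scene red
[268.5 161.1] [263 157  12   8  74]
[308.3 196.5] [301 196  16   2  31]
[313.1 214.3] [305 213  17   4  49]
[372.2 221.8] [364 214  17  14 159]
[315.6 223.5] [307 223  18   2  28]
[334.8 234.8] [323 228  24  15 280]
[370.9 250.6] [362 242  19  16 218]
[332.  258.7] [327 256  11   6  34]
scene pale
[268.8 167.3] [263 165  13   5  51]
[243.5 176.8] [241 172   6  10  53]
[265.4 177.1] [263 172   5  11  43]
[234.3 177.9] [231 174   7   9  57]
[310.5 205.5] [302 204  18   4  59]
[367.2 230.3] [363 227   8   7  33]
[317.1 231. ] [310 228  16   5  34]
[402.3 253.3] [395 238  16  34 375]
[368.8 262.8] [362 256  18  15 148]
[329.4 267. ] [321 260  19  11  48]
[374.4 273.9] [371 267   8  15  88]
side red
[438.6 138.9] [431 131  16  16 173]
[383.9 141.5] [377 134  15  15 163]
[418.1 170.6] [408 158  23  19  96]
[419.2 164.9] [412 160  15  11 116]
[350.5 207.8] [339 200  24  17 268]
[326.5 214.5] [315 206  24  18 284]
[276.8 228.3] [265 219  25  19 315]
[222.9 273.6] [213 263  20  21 226]
side pale
[430.5  95.6] [394  74  57  35 701]
[345.6 104.3] [340  91  12  24  96]
[224.1 104.2] [212  93  26  24  60]
[248.5 123.1] [244 121   9   5  26]
[403.1 130.5] [398 120  11  23 194]
[436.1 148.4] [429 143  15  16  60]
[380.8 155.2] [375 147  16  19 115]
[433.3 158.5] [429 153  10  13  75]
[416.8 193.1] [410 189  15   7  35]
[368.  202.2] [363 196  10  14  44]
[301.7 221.5] [290 212  25  20 324]
[259.7 232.7] [256 225  10  16  56]
[356.2 263.7] [ 332  244   59   47 1224]
[232.6 291. ] [224 282  14  18  67]
[229.9 319.2] [214 304  38  32 809]
```

View pics/scenez.png

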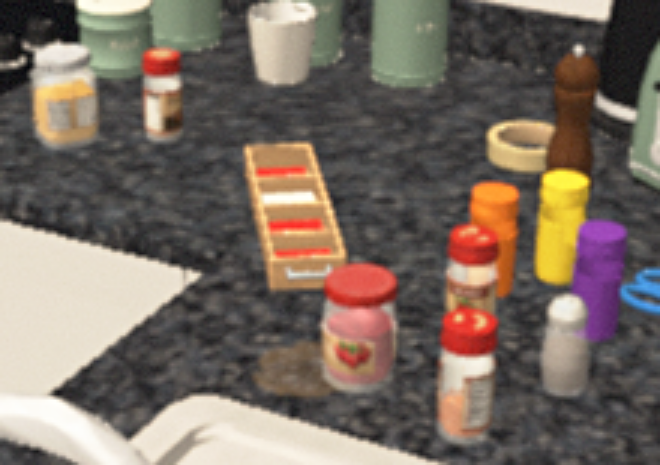

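The zoomed crop shows the jam jar (red lid, bottom centre) left of the caddy's near end. The spice jars stand next to the orange, yellow and purple look-alikes, with the salt shaker beside the purple one.

```bash
python3 - <<'E'
from h import *
P={'A':((268.7,160.8),(222.9,273.6)),'B':((372.2,221.3),(383.9,141.5)),'C':((371,250.2),(438.6,138.9)),'jam':((334.8,234.8),(418.8,167.8)),'salt':((403,253.3),(403.1,130.5)),
'purple':None,'orange':None,'yellow':None}
ims={n:cv2.imread(f"pics/{n}0.png") for n in('scene','side')}
rng={'purple':(125,150),'orange':(7,15),'yellow':(24,33)}
for k,(a,b) in rng.items():
    r=[]
    for n,roi in(('scene',(360,180,440,270)),('side',(320,95,390,170))):
        h=cv2.cvtColor(ims[n],cv2.COLOR_BGR2HSV);m=cv2.inRange(h,(a,150,70),(b,255,255))
        bl=blobs(m,roi)
        bl=max(bl,key=lambda t:t[1][4]); r.append(bl[0])
    P[k]=r
for k,(a,b) in P.items(): print(k,*tri(ray('scene',a),ray('side',b)))
for a in [(276.8,228.3),(301.7,221.5),(326.5,214.5),(350.5,207.8)]: print('mat',plane(ray('side',a),9))
for b in [(308.3,196.5),(310.5,205.5),(313.1,214.3),(315.6,223.5)]: print('matscene',plane(ray('scene',b),9))
E
```

```text
Traceback (most recent call last):
ValueError: max() iterable argument is empty
```

```bash
python3 - <<'E'
from h import *
P={'A':((268.7,160.8),(222.9,273.6)),'B':((372.2,221.3),(383.9,141.5)),'C':((371,250.2),(438.6,138.9)),'jam':((334.8,234.8),(418.8,167.8)),'salt':((403,253.3),(403.1,130.5)),
'purple':((414.5,234),(368.5,125)),'orange':((380,219),(349,149)),'yellow':((402.5,216),(333.5,133)),'honey':((236,159),(230.5,319))}
for k,(a,b) in P.items(): print(k,*tri(ray('scene',a),ray('side',b)))
for a in [(276.8,228.3),(301.7,221.5),(326.5,214.5),(350.5,207.8)]: print('mat',plane(ray('side',a),9))
for b in [(308.3,196.5),(310.5,205.5),(313.1,214.3),(315.6,223.5)]: print('matscene',plane(ray('scene',b),9))
E
```

```text
A [532.8 310.   94.4] 0.4217022244334607
B [ 555.8 -269.1   96.9] 0.5911937668527384
C [ 456.5 -392.6   96.5] 0.2649491578005969
jam [ 430.2 -271.3   89.8] 1.2604007477699233
salt [ 571.9 -384.8   49.9] 1.3672790228484109
purple [ 661.9 -325.1   52.5] 1.4752377288277105
orange [ 631.9 -207.2   55.7] 2.4438050657735437
yellow [ 709.  -220.6   53.2] 0.3075541149682878
honey [430.4 363.5 103.2] 0.3546300310382186
mat [588.3 109.5   9. ]
mat [558.9  46.4   9. ]
mat [529.5 -18.5   9. ]
mat [500.1 -82.7   9. ]
matscene [592.3 132.    9. ]
matscene [560.8  65.1   9. ]
matscene [533.5   3.9   9. ]
matscene [506.4 -55.3   9. ]
```

```bash
cat > go.py <<'E'
import sys;from h import *
from scipy.spatial.transform import Rotation as Ro
def go(x,y,z,yaw):
    s=bot.sense();R=Ro.from_quat(s['orientation']).as_matrix();a=np.radians(yaw)
    ty=np.array([np.cos(a),np.sin(a),0]);tz=np.array([0,0,-1.]);T=np.c_[np.cross(ty,tz),ty,tz]
    print('t',round(s['t'],2),'pos',s['position'],'w',round(s['gripper_width'],1),'q',np.array(s['q']).round(2),'F',s['wrist_force'],
     '\nlinear',(R.T@(np.array([x,y,z])-s['position'])).round(1),'rot',np.degrees(Ro.from_matrix(R.T@T).as_rotvec()).round(1))
if __name__=='__main__': go(*map(float,sys.argv[1:5]))
E
python3 go.py 544 14 250 -24.6
```

```text
t 0.15 pos [164.9 524.1 230.5] w 85.3 q [-1.3  0.3  0.   1.5 -0.   1.3 -0. ] F [-0.3 -0.  -0.7] 
linear [-514.7 -372.9  -18.8] rot [-0.1  0.1 97.1]
```

Call:
step_arm --motion '[{"linear":[-40,-29,-20],"delta_rot":[0,0,7],"fingers":85},{"linear":[-72,-52,-20],"delta_rot":[0,0,14],"fingers":85},{"linear":[-104,-75,-20],"delta_rot":[0,0,20],"fingers":85},{"linear":[-136,-98,-20],"delta_rot":[0,0,26],"fingers":85},{"linear":[-168,-121,-20],"delta_rot":[0,0,32],"fingers":85},{"linear":[-200,-144,-20],"delta_rot":[0,0,38],"fingers":85},{"linear":[-232,-167,-20],"delta_rot":[0,0,44],"fingers":85},{"linear":[-264,-190,-20],"delta_rot":[0,0,50],"fingers":85},{"linear":[-290,-210,-20],"delta_rot":[0,0,55],"fingers":85},{"linear":[-300,-217,-20],"delta_rot":[0,0,58],"fingers":85}]'

```text
t: 0.98
position: [389.2, 221.7, 251.4]
orientation: [0.617, 0.787, -0.0, 0.001]
wrist_force: [0.1, -1.5, 0.4]
gripper_width: 85.0
grip_force: 0.0
```

```bash
python3 go.py 544 14 250 -24.6
```

```text
t 0.98 pos [389.2 221.7 251.4] w 85.0 q [-0.9  0.1  0.4  1.8 -0.   1.3 -0.3] F [ 0.1 -1.5  0.4] 
linear [-238.6  100.8    2.2] rot [ 0.1  0.1 38.4]
```

Call:
step_arm --motion '[{"linear":[-34,14,2],"delta_rot":[0,0,6],"fingers":85},{"linear":[-68,29,2],"delta_rot":[0,0,12],"fingers":85},{"linear":[-102,43,2],"delta_rot":[0,0,18],"fingers":85},{"linear":[-136,57,2],"delta_rot":[0,0,24],"fingers":85},{"linear":[-170,72,2],"delta_rot":[0,0,30],"fingers":85},{"linear":[-204,86,2],"delta_rot":[0,0,35],"fingers":85},{"linear":[-228,96,2],"delta_rot":[0,0,38.4],"fingers":85},{"linear":[-238.6,100.8,2],"delta_rot":[0,0,38.4],"fingers":85},{"linear":[-238.6,100.8,2],"delta_rot":[0,0,38.4],"fingers":85},{"linear":[-238.6,100.8,2],"delta_rot":[0,0,38.4],"fingers":85}]'

```text
t: 1.82
position: [543.1, 23.1, 248.7]
orientation: [0.838, 0.546, -0.0, -0.001]
wrist_force: [-0.8, 0.7, -0.3]
gripper_width: 85.2
grip_force: 0.0
```

```bash
python3 - <<'E'
from h import *
s=bot.sense();im=bot.camera('wrist');cv2.imwrite('pics/w1.png',im)
p=(np.array(s['position']),s['orientation']);print(s['t'],*p,s['q'])
for k,m in masks(im).items():
    print(k)
    for c,st in blobs(m,amin=300):
        print(c,st,plane(ray('wrist',c,p),9))
E
```

```text
1.8167 [543.1  23.1 248.7] [ 0.8  0.5 -0.  -0. ] [-0.6  0.3  0.6  1.5 -0.2  1.4 -0.3]
red
[319.1  57.5] [ 291   27   59   62 3484] [584.8 113.6   9. ]
[316.9 188.3] [ 292  165   52   48 2361] [525.5 -14.8   9. ]
[315.8 244.4] [ 292  225   49   40 1917] [495.2 -80.    9. ]
pale
[ 49.1 127.4] [    0    39   140   163 12644] [285.9 167.3   9. ]
[317.6 126.1] [ 290   98   58   57 3176] [555.1  50.2   9. ]
[181.7 258.4] [ 105  198  145  135 4453] [335.5 -30.7   9. ]
[ 33.  290.1] [   0  223   80  129 3603] [137.9   6.7   9. ]
[ 12.8 342.5] [   0  293   30  104 1605] [ 60.2 -49.2   9. ]
[615.5 338. ] [593 320  47  40 566] [ 807.3 -370.1    9. ]
```

View pics/w1.png

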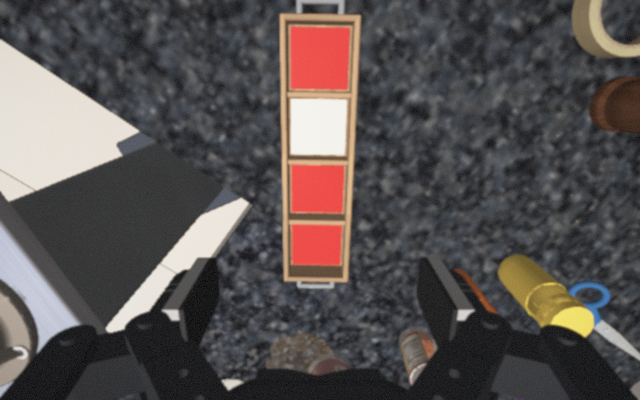

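The wrist view shows the whole caddy: red mats at (319,57), (317,188) and (316,244), and the white mat at (318,126). The mats sit on a 70 mm row at about −24.8° yaw. Next is jar A.

```bash
python3 go.py 533 310 205 10
```

```text
t 1.87 pos [542.8  24.3 248.8] w 84.6 q [-0.6  0.3  0.6  1.5 -0.2  1.4 -0.3] F [-0.1  0.6 -1. ] 
linear [ 257.7 -123.6   44.4] rot [ -0.1  -0.1 -33.7]
```

Call:
step_arm --motion '[{"linear":[36,-17,6],"delta_rot":[0,0,-5],"fingers":85},{"linear":[72,-34,12],"delta_rot":[0,0,-10],"fingers":85},{"linear":[108,-52,18],"delta_rot":[0,0,-15],"fingers":85},{"linear":[144,-69,25],"delta_rot":[0,0,-20],"fingers":85},{"linear":[180,-86,31],"delta_rot":[0,0,-25],"fingers":85},{"linear":[212,-102,37],"delta_rot":[0,0,-30],"fingers":85},{"linear":[240,-115,41],"delta_rot":[0,0,-33.7],"fingers":85},{"linear":[257.7,-123.6,44.4],"delta_rot":[0,0,-33.7],"fingers":85},{"linear":[257.7,-123.6,44.4],"delta_rot":[0,0,-33.7],"fingers":85},{"linear":[257.7,-123.6,44.4],"delta_rot":[0,0,-33.7],"fingers":85}]'

```text
t: 2.7
position: [531.8, 311.5, 204.3]
orientation: [0.641, 0.768, -0.001, -0.001]
wrist_force: [0.6, -0.6, 0.8]
gripper_width: 85.2
grip_force: 0.0
```

```bash
cat > cap.py <<'E'
import sys;from go import *
# python3 cap.py name z yaw [ztop] [kind]: finds cap nearest image centre, gives position and descent move
name,z,yaw,ztop,kind=sys.argv[1],float(sys.argv[2]),float(sys.argv[3]),float(sys.argv[4]),sys.argv[5]
s=bot.sense();im=bot.camera('wrist');cv2.imwrite(f'pics/{name}.png',im)
p=(np.array(s['position']),s['orientation']);print(*p)
bl=blobs(cv2.morphologyEx(masks(im)[kind],cv2.MORPH_CLOSE,np.ones((5,5))),(120,60,520,330),200)
for c,st in bl: print(c,st,plane(ray('wrist',c,p),ztop))
E
python3 cap.py A1 60 10 106 red; python3 go.py 533 310 56 10
```

```text
[531.8 311.5 204.3] [ 0.6  0.8 -0.  -0. ]
[320.6 189.9] [ 292  162   59   61 1791] [534.3 314.1 106. ]
t 2.75 pos [533.2 308.9 204.8] w 85.1 q [-0.8  0.5  0.4  1.4 -0.2  1.3 -0.2] F [ 0.9 -0.9 -0.7] 
linear [  1.1   0.1 148.8] rot [-0.1  0.   0. ]
```

View pics/A1.png

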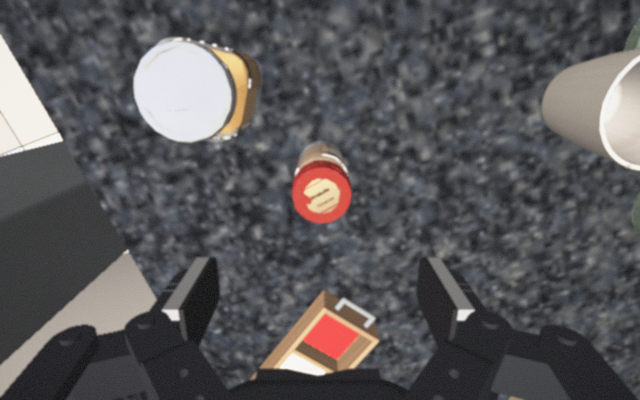

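Jar A's cap is at (321,193), between the open fingers, with the honey jar at (190,90) well clear. I'll descend onto it.

Call:
step_arm --motion '[{"linear":[1,1,30],"delta_rot":[0,0,0],"fingers":85},{"linear":[1,1,60],"delta_rot":[0,0,0],"fingers":85},{"linear":[1,1,85],"delta_rot":[0,0,0],"fingers":85},{"linear":[1,1,110],"delta_rot":[0,0,0],"fingers":85},{"linear":[1,1,130],"delta_rot":[0,0,0],"fingers":85},{"linear":[1,1,145],"delta_rot":[0,0,0],"fingers":85},{"linear":[1,1,154],"delta_rot":[0,0,0],"fingers":85},{"linear":[1,1,158],"delta_rot":[0,0,0],"fingers":85},{"linear":[1,1,158],"delta_rot":[0,0,0],"fingers":70},{"linear":[1,1,158],"delta_rot":[0,0,0],"fingers":60}]' --grip_force 30

```text
t: 3.58
position: [536.4, 308.7, 48.1]
orientation: [0.644, 0.765, 0.001, 0.0]
wrist_force: [0.3, -0.7, 0.1]
gripper_width: 63.7
grip_force: 0.0
```

Call:
step_arm --motion '[{"linear":[0,0,0],"delta_rot":[0,0,0],"fingers":52},{"linear":[0,0,0],"delta_rot":[0,0,0],"fingers":46},{"linear":[0,0,0],"delta_rot":[0,0,0],"fingers":40},{"linear":[0,0,0],"delta_rot":[0,0,0],"fingers":36},{"linear":[0,0,0],"delta_rot":[0,0,0],"fingers":36},{"linear":[0,0,0],"delta_rot":[0,0,0],"fingers":36},{"linear":[0,0,0],"delta_rot":[0,0,0],"fingers":36}]'

```text
t: 4.17
position: [535.7, 309.1, 48.2]
orientation: [0.644, 0.765, 0.0, -0.0]
wrist_force: [-1.7, -1.0, 5.9]
gripper_width: 43.1
grip_force: 24.3
```

Call:
step_arm --motion '[{"linear":[0,0,-6],"delta_rot":[0,0,0],"fingers":36},{"linear":[0,0,-20],"delta_rot":[0,0,0],"fingers":36},{"linear":[0,0,-40],"delta_rot":[0,0,0],"fingers":36},{"linear":[0,0,-60],"delta_rot":[0,0,0],"fingers":36},{"linear":[0,0,-80],"delta_rot":[0,0,0],"fingers":36},{"linear":[0,0,-95],"delta_rot":[0,0,0],"fingers":36},{"linear":[0,0,-105],"delta_rot":[0,0,0],"fingers":36},{"linear":[0,0,-110],"delta_rot":[0,0,0],"fingers":36},{"linear":[0,0,-110],"delta_rot":[0,0,0],"fingers":36}]'

```text
t: 4.92
position: [536.2, 309.1, 157.9]
orientation: [0.644, 0.765, 0.001, 0.0]
wrist_force: [0.1, -0.2, -1.8]
gripper_width: 43.4
grip_force: 25.1
```

```bash
python3 go.py 584.8 113.6 158 -24.8
```

```text
t 4.92 pos [536.2 309.1 157.9] w 43.4 q [-0.8  0.5  0.4  1.4 -0.2  1.2 -0.2] F [ 0.1 -0.2 -1.8] 
linear [-200.9   14.4   -0.2] rot [ 0.1 -0.1 34.6]
```

Call:
step_arm --motion '[{"linear":[-12,1,0],"delta_rot":[0,0,3],"fingers":36},{"linear":[-36,3,0],"delta_rot":[0,0,8],"fingers":36},{"linear":[-64,5,0],"delta_rot":[0,0,13],"fingers":36},{"linear":[-94,7,0],"delta_rot":[0,0,18],"fingers":36},{"linear":[-124,9,0],"delta_rot":[0,0,23],"fingers":36},{"linear":[-154,11,0],"delta_rot":[0,0,28],"fingers":36},{"linear":[-180,13,0],"delta_rot":[0,0,32],"fingers":36},{"linear":[-195,14,0],"delta_rot":[0,0,34],"fingers":36},{"linear":[-201,14.5,0],"delta_rot":[0,0,34.6],"fingers":36},{"linear":[-201,14.5,0],"delta_rot":[0,0,34.6],"fingers":36}]'

```text
t: 5.75
position: [584.1, 111.8, 156.2]
orientation: [0.843, 0.538, -0.001, -0.0]
wrist_force: [-0.8, 0.7, -0.7]
gripper_width: 43.5
grip_force: 25.1
```

```bash
python3 - <<'E'
from h import *
s=bot.sense();im=bot.camera('wrist');cv2.imwrite('pics/p1.png',im)
p=(np.array(s['position']),s['orientation']);print(s['t'],*p)
p1=(np.array([543.1,23.1,248.7]),np.array([0.838,.546,0,-.001]))
for k,m in masks(im).items():
    for c,st in blobs(m,amin=500): print(k,c,st,plane(ray('wrist',c,p),9))
E
python3 go.py 584.8 113.6 57 -24.8
```

```text
5.75 [584.1 111.8 156.2] [ 0.8  0.5 -0.  -0. ]
red [317.2 306.4] [ 251  258  134  112 8586] [527.3 -10.3   9. ]
pale [276.1  74.8] [255  47  43  44 719] [589.2 200.1   9. ]
pale [314.8 119.6] [277 102  71  33 922] [602.2 155.5   9. ]
pale [326.5 188.5] [ 269  137   96  103 2040] [586.2  97.2   9. ]
pale [440.7 208.4] [420 171  44  77 919] [671.   37.2   9. ]
pale [ 23.  229.2] [   0  187   68   84 2919] [319.3 178.2   9. ]
pale [351.7 249.7] [317 230  55  50 525] [582.7  32.8   9. ]
pale [322.1 345.9] [ 276  320   85   52 2539] [511.5 -56.    9. ]
t 5.8 pos [583.8 114.4 156.2] w 43.5 q [-0.6  0.5  0.6  1.5 -0.3  1.2 -0.4] F [ 0.8  0.7 -2.5] 
linear [-0.3  1.4 99.2] rot [-0.1 -0.   0.1]
```

View pics/p1.png

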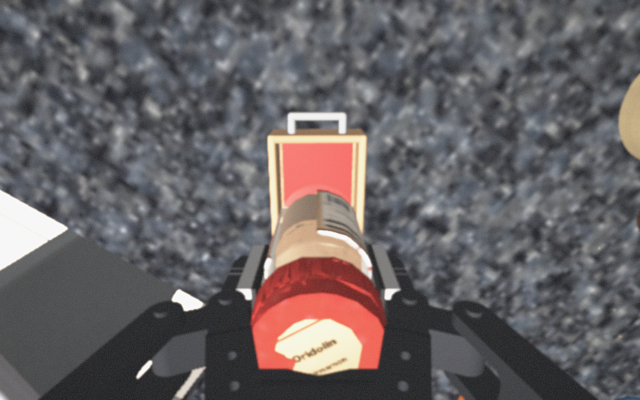

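The held jar is upright over the end compartment. The caddy's end corners are at (267,131) and (367,131). I'll check its height and position by triangulating these against w1.

```bash
python3 - <<'E'
from h import *
p1=(np.array([543.1,23.1,248.7]),np.array([0.838,.546,0,-.001]));p2=(np.array([584.1,111.8,156.2]),np.array([.843,.538,-.001,0]))
L=tri(ray('wrist',(281,15),p1),ray('wrist',(267,131),p2));R=tri(ray('wrist',(360,15),p1),ray('wrist',(367,131),p2));print(L,R)
m=(L[0]+R[0])/2;print(m,m[:2]-38*np.array([.42,.9075]))
# mat far corners
for a,b in(((290,26),(285,143)),((351,26),(352,143))): print(tri(ray('wrist',a,p1),ray('wrist',b,p2)))
mm=[plane(ray('wrist',(u,131),p2),35) for u in(267,367)];m=sum(mm)/2;print(mm,m[:2]-38*np.array([.42,.9075]))
E
```

```text
(array([565.5, 163.8,  20.3]), np.float64(1.2996729854353775)) (array([636. , 131.8,  24. ]), np.float64(0.5058246042450691))
[600.8 147.8  22.2] [584.8 113.3]
(array([571.6, 150.3,  19. ]), np.float64(1.427463428484714))
(array([623.2, 127.1,  22.7]), np.float64(1.1818713025907384))
[array([567.2, 165.6,  35. ]), array([635.8, 133.8,  35. ])] [585.6 115.2]
```

Call:
step_arm --motion '[{"linear":[0,1,20],"delta_rot":[0,0,0],"fingers":36},{"linear":[0,1,42],"delta_rot":[0,0,0],"fingers":36},{"linear":[0,1,62],"delta_rot":[0,0,0],"fingers":36},{"linear":[0,1,77],"delta_rot":[0,0,0],"fingers":36},{"linear":[0,1,86],"delta_rot":[0,0,0],"fingers":36},{"linear":[0,1,91],"delta_rot":[0,0,0],"fingers":36},{"linear":[0,1,93],"delta_rot":[0,0,0],"fingers":36},{"linear":[0,1,95],"delta_rot":[0,0,0],"fingers":36},{"linear":[0,1,96],"delta_rot":[0,0,0],"fingers":36},{"linear":[0,1,97],"delta_rot":[0,0,0],"fingers":36}]'

```text
t: 6.63
position: [585.9, 113.1, 60.8]
orientation: [0.842, 0.539, 0.001, 0.0]
wrist_force: [0.5, -0.5, -0.5]
gripper_width: 43.4
grip_force: 25.1
```

Call:
step_arm --motion '[{"linear":[0,0,0.7],"delta_rot":[0,0,0],"fingers":36},{"linear":[0,0,1.4],"delta_rot":[0,0,0],"fingers":36},{"linear":[0,0,1.4],"delta_rot":[0,0,0],"fingers":36}]'

```text
t: 6.88
position: [585.3, 112.8, 58.7]
orientation: [0.842, 0.539, 0.0, 0.0]
wrist_force: [0.7, -0.3, -0.7]
gripper_width: 43.5
grip_force: 25.1
```

Call:
step_arm --motion '[{"linear":[0,0,0.7],"delta_rot":[0,0,0],"fingers":36},{"linear":[0,0,1.4],"delta_rot":[0,0,0],"fingers":36},{"linear":[0,0,1.4],"delta_rot":[0,0,0],"fingers":36}]'

```text
t: 7.13
position: [585.3, 112.9, 57.2]
orientation: [0.842, 0.539, 0.0, -0.0]
wrist_force: [-0.3, 0.9, -0.1]
gripper_width: 43.3
grip_force: 25.2
```

Call:
step_arm --motion '[{"linear":[0,0,0.6],"delta_rot":[0,0,0],"fingers":36},{"linear":[0,0,1.2],"delta_rot":[0,0,0],"fingers":36},{"linear":[0,0,1.2],"delta_rot":[0,0,0],"fingers":36}]'

```text
t: 7.38
position: [585.3, 112.9, 57.2]
orientation: [0.842, 0.539, 0.0, -0.0]
wrist_force: [-2.1, 0.2, 5.8]
gripper_width: 43.2
grip_force: 25.7
```

Contact at TCP z≈57, as expected for a mat top at 9 mm. I'll release and rise.

Call:
step_arm --motion '[{"linear":[0,0,-0.5],"delta_rot":[0,0,0],"fingers":44},{"linear":[0,0,-0.5],"delta_rot":[0,0,0],"fingers":50},{"linear":[0,0,-0.5],"delta_rot":[0,0,0],"fingers":60},{"linear":[0,0,-0.5],"delta_rot":[0,0,0],"fingers":72},{"linear":[0,0,-0.5],"delta_rot":[0,0,0],"fingers":80},{"linear":[0,0,-5],"delta_rot":[0,0,0],"fingers":82},{"linear":[0,0,-30],"delta_rot":[0,0,0],"fingers":82},{"linear":[0,0,-70],"delta_rot":[0,0,0],"fingers":82},{"linear":[0,0,-110],"delta_rot":[0,0,0],"fingers":82},{"linear":[0,0,-145],"delta_rot":[0,0,0],"fingers":82}]'

```text
t: 8.22
position: [585.4, 112.6, 203.5]
orientation: [0.842, 0.539, 0.001, 0.0]
wrist_force: [0.7, 0.4, -0.5]
gripper_width: 82.0
grip_force: 0.0
```

```bash
python3 go.py 556 -269 205 40; python3 go.py 556 -269 205 -24.8
```

```text
t 8.22 pos [585.4 112.6 203.5] w 82.0 q [-0.6  0.5  0.6  1.4 -0.3  1.3 -0.4] F [ 0.7  0.4 -0.5] 
linear [-358.8  133.3   -1.5] rot [  0.1   0.  -64.8]
t 8.22 pos [585.4 112.6 203.5] w 82.0 q [-0.6  0.5  0.6  1.4 -0.3  1.3 -0.4] F [ 0.7  0.4 -0.5] 
linear [-358.8  133.3   -1.5] rot [ 0.1 -0.   0. ]
```

Call:
step_arm --motion '[{"linear":[-35,13,0],"delta_rot":[0,0,0],"fingers":85},{"linear":[-73,27,0],"delta_rot":[0,0,0],"fingers":85},{"linear":[-111,41,0],"delta_rot":[0,0,0],"fingers":85},{"linear":[-149,55,0],"delta_rot":[0,0,0],"fingers":85},{"linear":[-187,69,0],"delta_rot":[0,0,0],"fingers":85},{"linear":[-225,83,0],"delta_rot":[0,0,0],"fingers":85},{"linear":[-263,97,0],"delta_rot":[0,0,0],"fingers":85},{"linear":[-300,111,0],"delta_rot":[0,0,0],"fingers":85},{"linear":[-335,124,0],"delta_rot":[0,0,0],"fingers":85},{"linear":[-358.8,133.3,0],"delta_rot":[0,0,0],"fingers":85}]'

```text
t: 9.05
position: [554.0, -274.1, 201.5]
orientation: [0.844, 0.537, -0.001, 0.001]
wrist_force: [-0.1, -0.7, -0.8]
gripper_width: 85.1
grip_force: 0.0
```

Call:
step_arm --motion '[{"linear":[0,0,0],"delta_rot":[0,0,0],"fingers":85},{"linear":[0,0,0],"delta_rot":[0,0,0],"fingers":85},{"linear":[0,0,0],"delta_rot":[0,0,0],"fingers":85}]'

```text
t: 9.3
position: [556.3, -267.7, 200.8]
orientation: [0.842, 0.539, 0.001, -0.001]
wrist_force: [0.9, 0.6, 0.7]
gripper_width: 85.1
grip_force: 0.0
```

```bash
python3 cap.py B1 60 10 106 red; python3 go.py 556 -269 48 -24.8
```

```text
[ 556.3 -267.7  200.8] [ 0.8  0.5  0.  -0. ]
[322.  190.9] [ 292  159   60   64 2503] [ 560.8 -266.4  106. ]
[189.7 230.9] [146 218  74  47 465] [ 457.9 -253.7  106. ]
t 9.35 pos [ 556.7 -266.7  200.8] w 84.6 q [-0.   0.5  0.7  1.4 -0.3  1.4  0.2] F [-0.4  0.4 -0.2] 
linear [ -2.7   0.3 152.7] rot [-0.  -0.1  0.2]
```

View pics/B1.png

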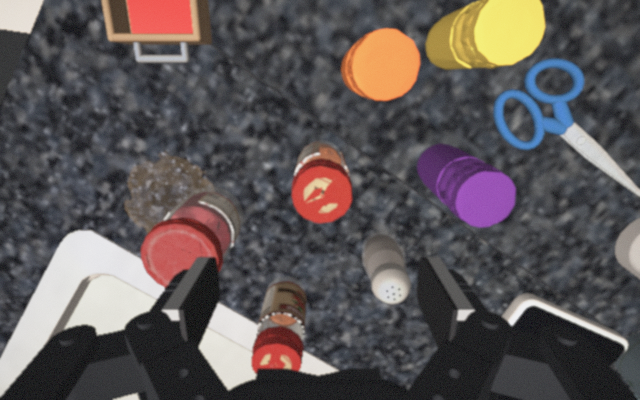

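Jar B's cap is at (322,192). The orange, purple, jam and salt are all outside the finger line, so I'll descend.

Call:
step_arm --motion '[{"linear":[0,2,30],"delta_rot":[0,0,0],"fingers":85},{"linear":[0,2,60],"delta_rot":[0,0,0],"fingers":85},{"linear":[0,2,85],"delta_rot":[0,0,0],"fingers":85},{"linear":[0,2,110],"delta_rot":[0,0,0],"fingers":85},{"linear":[0,2,130],"delta_rot":[0,0,0],"fingers":85},{"linear":[0,2,143],"delta_rot":[0,0,0],"fingers":85},{"linear":[0,2,150],"delta_rot":[0,0,0],"fingers":85},{"linear":[0,2,153],"delta_rot":[0,0,0],"fingers":85},{"linear":[0,2,153],"delta_rot":[0,0,0],"fingers":70},{"linear":[0,2,153],"delta_rot":[0,0,0],"fingers":60}]'

```text
t: 10.18
position: [558.8, -269.9, 49.2]
orientation: [0.842, 0.539, 0.001, 0.001]
wrist_force: [0.5, 0.0, 0.6]
gripper_width: 63.5
grip_force: 0.0
```

Call:
step_arm --motion '[{"linear":[0,0,0],"delta_rot":[0,0,0],"fingers":52},{"linear":[0,0,0],"delta_rot":[0,0,0],"fingers":46},{"linear":[0,0,0],"delta_rot":[0,0,0],"fingers":40},{"linear":[0,0,0],"delta_rot":[0,0,0],"fingers":36},{"linear":[0,0,0],"delta_rot":[0,0,0],"fingers":36},{"linear":[0,0,0],"delta_rot":[0,0,0],"fingers":36},{"linear":[0,0,0],"delta_rot":[0,0,0],"fingers":36}]'

```text
t: 10.77
position: [558.5, -270.2, 49.3]
orientation: [0.842, 0.539, 0.001, 0.001]
wrist_force: [-0.9, 0.4, 5.1]
gripper_width: 43.6
grip_force: 29.5
```

Call:
step_arm --motion '[{"linear":[0,0,-6],"delta_rot":[0,0,0],"fingers":36},{"linear":[0,0,-20],"delta_rot":[0,0,0],"fingers":36},{"linear":[0,0,-40],"delta_rot":[0,0,0],"fingers":36},{"linear":[0,0,-60],"delta_rot":[0,0,0],"fingers":36},{"linear":[0,0,-85],"delta_rot":[0,0,0],"fingers":36},{"linear":[0,0,-110],"delta_rot":[0,0,0],"fingers":36},{"linear":[0,0,-130],"delta_rot":[0,0,0],"fingers":36},{"linear":[0,0,-140],"delta_rot":[0,0,0],"fingers":36},{"linear":[0,0,-140],"delta_rot":[0,0,0],"fingers":36}]'

```text
t: 11.52
position: [558.9, -270.6, 190.4]
orientation: [0.842, 0.539, 0.001, 0.002]
wrist_force: [0.3, -1.3, -1.5]
gripper_width: 43.6
grip_force: 29.5
```

```bash
python3 go.py 526 -13.4 190 -24.8
```

```text
t 11.52 pos [ 558.9 -270.6  190.4] w 43.6 q [-0.   0.5  0.7  1.4 -0.3  1.3  0.2] F [ 0.3 -1.3 -1.5] 
linear [ 219.8 -137.6   -0.3] rot [0.3 0.  0. ]
```

Call:
step_arm --motion '[{"linear":[12,-8,0],"delta_rot":[0,0,0],"fingers":36},{"linear":[38,-24,0],"delta_rot":[0,0,0],"fingers":36},{"linear":[68,-43,0],"delta_rot":[0,0,0],"fingers":36},{"linear":[100,-63,0],"delta_rot":[0,0,0],"fingers":36},{"linear":[132,-83,0],"delta_rot":[0,0,0],"fingers":36},{"linear":[162,-102,0],"delta_rot":[0,0,0],"fingers":36},{"linear":[190,-119,0],"delta_rot":[0,0,0],"fingers":36},{"linear":[210,-132,0],"delta_rot":[0,0,0],"fingers":36},{"linear":[219.8,-137.6,0],"delta_rot":[0,0,0],"fingers":36},{"linear":[219.8,-137.6,0],"delta_rot":[0,0,0],"fingers":36}]'

```text
t: 12.35
position: [523.7, -8.2, 186.2]
orientation: [0.84, 0.542, -0.001, -0.002]
wrist_force: [-0.0, 0.5, -1.3]
gripper_width: 43.5
grip_force: 29.7
```

Call:
step_arm --motion '[{"linear":[0,0,10],"delta_rot":[0,0,0],"fingers":36},{"linear":[0,0,30],"delta_rot":[0,0,0],"fingers":36},{"linear":[0,0,40],"delta_rot":[0,0,0],"fingers":36},{"linear":[0,0,40],"delta_rot":[0,0,0],"fingers":36},{"linear":[0,0,40],"delta_rot":[0,0,0],"fingers":36}]'

```text
t: 12.77
position: [524.1, -14.5, 147.0]
orientation: [0.843, 0.538, -0.001, -0.0]
wrist_force: [0.0, 0.6, -0.8]
gripper_width: 43.5
grip_force: 29.6
```

```bash
python3 go.py 526 -13.4 58.3 -24.8; python3 -c "
from h import *
cv2.imwrite('pics/p2.png',bot.camera('wrist'))"
```

```text
t 12.77 pos [524.1 -14.5 147. ] w 43.5 q [-0.5  0.4  0.6  1.7 -0.2  1.1 -0.2] F [ 0.   0.6 -0.8] 
linear [ 2.   1.4 88.6] rot [-0.1  0.1 -0.2]
```

View pics/p2.png

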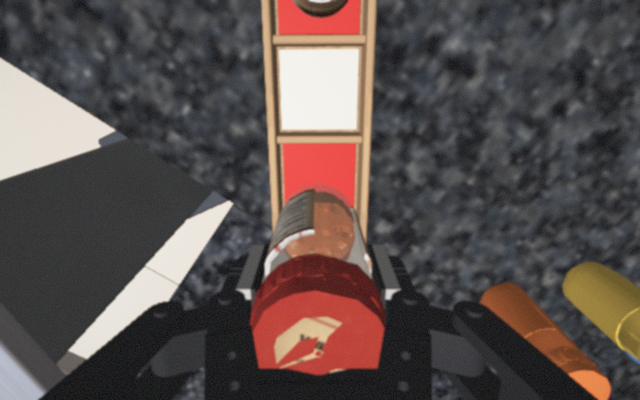

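Jar B is lined up with the third compartment, whose walls run from u≈270 to 372. The white mat is at (319,90) and jar A's base shows at the top. I'll lower it.

Call:
step_arm --motion '[{"linear":[1,0.5,16],"delta_rot":[0,0,0],"fingers":36},{"linear":[2,1.4,36],"delta_rot":[0,0,0],"fingers":36},{"linear":[2,1.4,56],"delta_rot":[0,0,0],"fingers":36},{"linear":[2,1.4,70],"delta_rot":[0,0,0],"fingers":36},{"linear":[2,1.4,79],"delta_rot":[0,0,0],"fingers":36},{"linear":[2,1.4,83],"delta_rot":[0,0,0],"fingers":36},{"linear":[2,1.4,85],"delta_rot":[0,0,0],"fingers":36},{"linear":[2,1.4,86.5],"delta_rot":[0,0,0],"fingers":36},{"linear":[2,1.4,87.5],"delta_rot":[0,0,0],"fingers":36},{"linear":[2,1.4,87.5],"delta_rot":[0,0,0],"fingers":36}]'

```text
t: 13.65
position: [527.6, -11.2, 61.1]
orientation: [0.842, 0.539, 0.001, 0.0]
wrist_force: [0.1, -0.5, -1.4]
gripper_width: 43.6
grip_force: 29.7
```

Call:
step_arm --motion '[{"linear":[0,0,0.6],"delta_rot":[0,0,0],"fingers":36},{"linear":[0,0,1.2],"delta_rot":[0,0,0],"fingers":36},{"linear":[0,0,1.2],"delta_rot":[0,0,0],"fingers":36}]'

```text
t: 13.9
position: [527.1, -11.1, 59.4]
orientation: [0.842, 0.539, 0.0, 0.0]
wrist_force: [0.3, 0.4, -1.7]
gripper_width: 43.5
grip_force: 29.7
```

Call:
step_arm --motion '[{"linear":[-1,0,0.6],"delta_rot":[0,0,0],"fingers":36},{"linear":[-1.5,0,1.2],"delta_rot":[0,0,0],"fingers":36},{"linear":[-1.5,0,1.2],"delta_rot":[0,0,0],"fingers":36}]'

```text
t: 14.15
position: [526.4, -12.4, 58.3]
orientation: [0.842, 0.539, 0.0, -0.0]
wrist_force: [-0.2, 0.4, 1.0]
gripper_width: 43.1
grip_force: 29.9
```

Call:
step_arm --motion '[{"linear":[0,0,0.6],"delta_rot":[0,0,0],"fingers":36},{"linear":[0,0,0.6],"delta_rot":[0,0,0],"fingers":36}]'

```text
t: 14.32
position: [526.5, -12.4, 58.3]
orientation: [0.842, 0.539, 0.0, -0.0]
wrist_force: [-2.2, 0.4, 5.1]
gripper_width: 43.5
grip_force: 30.3
```

Call:
step_arm --motion '[{"linear":[0,0,-0.5],"delta_rot":[0,0,0],"fingers":44},{"linear":[0,0,-0.5],"delta_rot":[0,0,0],"fingers":50},{"linear":[0,0,-0.5],"delta_rot":[0,0,0],"fingers":60},{"linear":[0,0,-0.5],"delta_rot":[0,0,0],"fingers":72},{"linear":[0,0,-0.5],"delta_rot":[0,0,0],"fingers":80},{"linear":[0,0,-5],"delta_rot":[0,0,0],"fingers":82},{"linear":[0,0,-30],"delta_rot":[0,0,0],"fingers":82},{"linear":[0,0,-70],"delta_rot":[0,0,0],"fingers":82},{"linear":[0,0,-110],"delta_rot":[0,0,0],"fingers":82},{"linear":[0,0,-145],"delta_rot":[0,0,0],"fingers":82}]'

```text
t: 15.15
position: [526.5, -12.9, 205.0]
orientation: [0.842, 0.539, 0.001, 0.0]
wrist_force: [0.2, 0.2, 0.6]
gripper_width: 82.3
grip_force: 0.0
```

```bash
python3 go.py 458 -391 205 -24.8; python3 -c "
from h import *
for z in(0,150,300,400): print(z,plane(ray('scene',(280,398)),z)[:2],plane(ray('scene',(240,280)),z)[:2],plane(ray('scene',(199,335)),z)[:2])
im=bot.camera('side');cv2.imwrite('pics/side2.png',im)"
```

```text
t 15.15 pos [526.5 -12.9 205. ] w 82.3 q [-0.5  0.3  0.7  1.6 -0.2  1.2 -0.2] F [0.2 0.2 0.6] 
linear [-371.9   96.4   -0. ] rot [ 0.1 -0.   0. ]
0 [  89.9 -606.8] [ 185.9 -210. ] [  24.4 -360. ]
150 [  25.4 -736. ] [ 101.  -423.5] [ -26.2 -541.7]
300 [ -39.1 -865.2] [  16.1 -637.1] [ -76.8 -723.3]
400 [ -82.1 -951.3] [ -40.5 -779.4] [-110.5 -844.4]
```

View pics/side2.png

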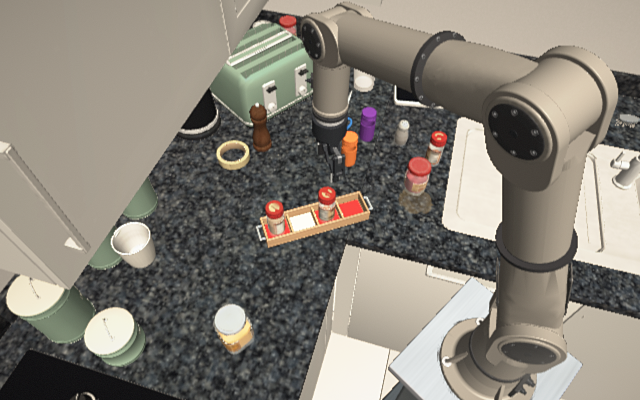

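Jars A and B stand upright in the end and third compartments at (275,218) and (327,205). The white mat and one red mat are still free, and the faucet is far off. Next is jar C.

Call:
step_arm --motion '[{"linear":[-35,9,0],"delta_rot":[0,0,0],"fingers":85},{"linear":[-73,19,0],"delta_rot":[0,0,0],"fingers":85},{"linear":[-111,29,0],"delta_rot":[0,0,0],"fingers":85},{"linear":[-150,39,0],"delta_rot":[0,0,0],"fingers":85},{"linear":[-189,49,0],"delta_rot":[0,0,0],"fingers":85},{"linear":[-228,59,0],"delta_rot":[0,0,0],"fingers":85},{"linear":[-267,69,0],"delta_rot":[0,0,0],"fingers":85},{"linear":[-306,79,0],"delta_rot":[0,0,0],"fingers":85},{"linear":[-345,89,0],"delta_rot":[0,0,0],"fingers":85},{"linear":[-371.9,96.4,0],"delta_rot":[0,0,0],"fingers":85}]'

```text
t: 16.03
position: [455.6, -395.2, 202.6]
orientation: [0.843, 0.537, -0.001, 0.001]
wrist_force: [0.0, -1.4, 0.7]
gripper_width: 84.8
grip_force: 0.0
```

Call:
step_arm --motion '[{"linear":[0,0,0],"delta_rot":[0,0,0],"fingers":85},{"linear":[0,0,0],"delta_rot":[0,0,0],"fingers":85},{"linear":[0,0,0],"delta_rot":[0,0,0],"fingers":85},{"linear":[0,0,0],"delta_rot":[0,0,0],"fingers":85}]'

```text
t: 16.37
position: [459.4, -388.5, 202.2]
orientation: [0.841, 0.54, 0.001, -0.001]
wrist_force: [0.4, 0.3, 0.4]
gripper_width: 85.0
grip_force: 0.0
```

```bash
python3 cap.py C1 60 10 106 red; python3 go.py 458 -391 48 -24.8
```

```text
[ 459.4 -388.5  202.2] [ 0.8  0.5  0.  -0. ]
[318.7 193.7] [ 290  163   59   63 2338] [ 460.6 -388.5  106. ]
t 16.42 pos [ 459.5 -388.4  202.2] w 85.0 q [ 0.2  0.5  0.7  1.4 -0.3  1.3  0.5] F [ 0.7  0.6 -0.3] 
linear [ -3.2  -0.2 154.2] rot [-0.  -0.1  0.2]
```

Call:
step_arm --motion '[{"linear":[-1,0,30],"delta_rot":[0,0,0],"fingers":85},{"linear":[-1,0,60],"delta_rot":[0,0,0],"fingers":85},{"linear":[-1,0,85],"delta_rot":[0,0,0],"fingers":85},{"linear":[-1,0,110],"delta_rot":[0,0,0],"fingers":85},{"linear":[-1,0,130],"delta_rot":[0,0,0],"fingers":85},{"linear":[-1,0,144],"delta_rot":[0,0,0],"fingers":85},{"linear":[-1,0,151],"delta_rot":[0,0,0],"fingers":85},{"linear":[-1,0,154],"delta_rot":[0,0,0],"fingers":85},{"linear":[-1,0,154],"delta_rot":[0,0,0],"fingers":70},{"linear":[-1,0,154],"delta_rot":[0,0,0],"fingers":60}]'

```text
t: 17.25
position: [458.6, -391.7, 49.5]
orientation: [0.842, 0.539, 0.0, 0.001]
wrist_force: [0.1, -0.8, 0.8]
gripper_width: 63.5
grip_force: 0.0
```

Call:
step_arm --motion '[{"linear":[0,0,0],"delta_rot":[0,0,0],"fingers":52},{"linear":[0,0,0],"delta_rot":[0,0,0],"fingers":46},{"linear":[0,0,0],"delta_rot":[0,0,0],"fingers":40},{"linear":[0,0,0],"delta_rot":[0,0,0],"fingers":36},{"linear":[0,0,0],"delta_rot":[0,0,0],"fingers":36},{"linear":[0,0,0],"delta_rot":[0,0,0],"fingers":36},{"linear":[0,0,0],"delta_rot":[0,0,0],"fingers":36}]'

```text
t: 17.83
position: [458.5, -392.2, 49.8]
orientation: [0.842, 0.539, 0.001, 0.001]
wrist_force: [0.0, 0.4, 5.5]
gripper_width: 43.2
grip_force: 29.6
```

Call:
step_arm --motion '[{"linear":[0,0,-6],"delta_rot":[0,0,0],"fingers":36},{"linear":[0,0,-20],"delta_rot":[0,0,0],"fingers":36},{"linear":[0,0,-40],"delta_rot":[0,0,0],"fingers":36},{"linear":[0,0,-60],"delta_rot":[0,0,0],"fingers":36},{"linear":[0,0,-85],"delta_rot":[0,0,0],"fingers":36},{"linear":[0,0,-110],"delta_rot":[0,0,0],"fingers":36},{"linear":[0,0,-130],"delta_rot":[0,0,0],"fingers":36},{"linear":[0,0,-140],"delta_rot":[0,0,0],"fingers":36},{"linear":[0,0,-140],"delta_rot":[0,0,0],"fingers":36}]'

```text
t: 18.58
position: [458.4, -392.8, 190.7]
orientation: [0.842, 0.539, 0.001, 0.002]
wrist_force: [0.3, -0.4, -2.0]
gripper_width: 43.3
grip_force: 30.1
```

```bash
python3 go.py 496.7 -76.9 190 -24.8
```

```text
t 18.58 pos [ 458.4 -392.8  190.7] w 43.3 q [ 0.2  0.5  0.7  1.4 -0.3  1.3  0.5] F [ 0.3 -0.4 -2. ] 
linear [302.9 -97.5  -0.1] rot [0.2 0.1 0. ]
```

Call:
step_arm --motion '[{"linear":[14,-5,0],"delta_rot":[0,0,0],"fingers":36},{"linear":[44,-14,0],"delta_rot":[0,0,0],"fingers":36},{"linear":[80,-26,0],"delta_rot":[0,0,0],"fingers":36},{"linear":[118,-38,0],"delta_rot":[0,0,0],"fingers":36},{"linear":[156,-50,0],"delta_rot":[0,0,0],"fingers":36},{"linear":[194,-62,0],"delta_rot":[0,0,0],"fingers":36},{"linear":[232,-75,0],"delta_rot":[0,0,0],"fingers":36},{"linear":[266,-86,0],"delta_rot":[0,0,0],"fingers":36},{"linear":[290,-93,0],"delta_rot":[0,0,0],"fingers":36},{"linear":[302.9,-97.5,0],"delta_rot":[0,0,0],"fingers":36}]'

```text
t: 19.42
position: [495.2, -69.6, 186.2]
orientation: [0.84, 0.542, -0.001, -0.002]
wrist_force: [-0.4, 0.8, -0.5]
gripper_width: 43.6
grip_force: 30.1
```

Call:
step_arm --motion '[{"linear":[0,0,10],"delta_rot":[0,0,0],"fingers":36},{"linear":[0,0,30],"delta_rot":[0,0,0],"fingers":36},{"linear":[0,0,40],"delta_rot":[0,0,0],"fingers":36},{"linear":[0,0,40],"delta_rot":[0,0,0],"fingers":36},{"linear":[0,0,40],"delta_rot":[0,0,0],"fingers":36},{"linear":[0,0,40],"delta_rot":[0,0,0],"fingers":36}]'

```text
t: 19.92
position: [496.0, -76.7, 148.5]
orientation: [0.843, 0.538, -0.0, 0.0]
wrist_force: [0.1, 0.3, -1.1]
gripper_width: 43.8
grip_force: 30.1
```

```bash
python3 go.py 496.7 -76.5 58.8 -24.8
```

```text
t 19.92 pos [496.  -76.7 148.5] w 43.8 q [-0.4  0.3  0.7  1.8 -0.2  1.1 -0.1] F [ 0.1  0.3 -1.1] 
linear [ 0.5  0.5 89.7] rot [ 0.   0.  -0.1]
```

Call:
step_arm --motion '[{"linear":[0.5,0.5,16],"delta_rot":[0,0,0],"fingers":36},{"linear":[0.5,0.5,36],"delta_rot":[0,0,0],"fingers":36},{"linear":[0.5,0.5,56],"delta_rot":[0,0,0],"fingers":36},{"linear":[0.5,0.5,71],"delta_rot":[0,0,0],"fingers":36},{"linear":[0.5,0.5,80],"delta_rot":[0,0,0],"fingers":36},{"linear":[0.5,0.5,84],"delta_rot":[0,0,0],"fingers":36},{"linear":[0.5,0.5,86],"delta_rot":[0,0,0],"fingers":36},{"linear":[0,0.5,87.5],"delta_rot":[0,0,0],"fingers":36},{"linear":[0,0.5,88.5],"delta_rot":[0,0,0],"fingers":36},{"linear":[0,0.5,89],"delta_rot":[0,0,0],"fingers":36}]'

```text
t: 20.75
position: [497.2, -76.0, 60.1]
orientation: [0.842, 0.539, 0.001, 0.0]
wrist_force: [0.3, 0.4, -1.4]
gripper_width: 43.8
grip_force: 30.1
```

Call:
step_arm --motion '[{"linear":[0,0,0.6],"delta_rot":[0,0,0],"fingers":36},{"linear":[0,0,1.2],"delta_rot":[0,0,0],"fingers":36},{"linear":[0,0,1.2],"delta_rot":[0,0,0],"fingers":36}]'

```text
t: 21.0
position: [496.9, -75.9, 58.7]
orientation: [0.842, 0.539, 0.0, 0.0]
wrist_force: [0.5, 0.2, 0.4]
gripper_width: 43.7
grip_force: 30.3
```

Call:
step_arm --motion '[{"linear":[0,0,0.5],"delta_rot":[0,0,0],"fingers":36},{"linear":[0,0,0.8],"delta_rot":[0,0,0],"fingers":36},{"linear":[0,0,0.8],"delta_rot":[0,0,0],"fingers":36}]'

```text
t: 21.25
position: [497.0, -75.9, 58.6]
orientation: [0.842, 0.539, 0.001, 0.0]
wrist_force: [-1.7, 1.0, 7.4]
gripper_width: 43.8
grip_force: 30.7
```

Contact. I'll release, rise, and go to the salt shaker.

Call:
step_arm --motion '[{"linear":[0,0,-0.5],"delta_rot":[0,0,0],"fingers":44},{"linear":[0,0,-0.5],"delta_rot":[0,0,0],"fingers":50},{"linear":[0,0,-0.5],"delta_rot":[0,0,0],"fingers":60},{"linear":[0,0,-0.5],"delta_rot":[0,0,0],"fingers":72},{"linear":[0,0,-0.5],"delta_rot":[0,0,0],"fingers":80},{"linear":[0,0,-5],"delta_rot":[0,0,0],"fingers":82},{"linear":[0,0,-30],"delta_rot":[0,0,0],"fingers":82},{"linear":[0,0,-70],"delta_rot":[0,0,0],"fingers":82},{"linear":[0,0,-110],"delta_rot":[0,0,0],"fingers":82},{"linear":[0,0,-145],"delta_rot":[0,0,0],"fingers":82}]'

```text
t: 22.08
position: [496.5, -76.3, 204.9]
orientation: [0.842, 0.539, 0.0, 0.0]
wrist_force: [1.3, -0.7, -0.2]
gripper_width: 81.9
grip_force: 0.0
```

```bash
python3 go.py 574 -385 190 -24.8
```

```text
t 22.08 pos [496.5 -76.3 204.9] w 81.9 q [-0.5  0.3  0.7  1.7 -0.2  1.2 -0.1] F [ 1.3 -0.7 -0.2] 
linear [-247.8  199.8   15.1] rot [ 0.1 -0.   0. ]
```

Call:
step_arm --motion '[{"linear":[-24,19,0],"delta_rot":[0,0,0],"fingers":85},{"linear":[-54,43,0],"delta_rot":[0,0,0],"fingers":85},{"linear":[-84,68,4],"delta_rot":[0,0,0],"fingers":85},{"linear":[-114,92,8],"delta_rot":[0,0,0],"fingers":85},{"linear":[-144,116,12],"delta_rot":[0,0,0],"fingers":85},{"linear":[-174,140,15],"delta_rot":[0,0,0],"fingers":85},{"linear":[-204,164,15],"delta_rot":[0,0,0],"fingers":85},{"linear":[-230,185,15],"delta_rot":[0,0,0],"fingers":85},{"linear":[-247.8,199.8,15],"delta_rot":[0,0,0],"fingers":85},{"linear":[-247.8,199.8,15],"delta_rot":[0,0,0],"fingers":85}]'

```text
t: 22.92
position: [571.6, -391.7, 186.3]
orientation: [0.844, 0.536, -0.003, 0.002]
wrist_force: [-0.8, -0.2, 0.0]
gripper_width: 85.1
grip_force: 0.0
```

Call:
step_arm --motion '[{"linear":[0,0,0],"delta_rot":[0,0,0],"fingers":85},{"linear":[0,0,0],"delta_rot":[0,0,0],"fingers":85},{"linear":[0,0,0],"delta_rot":[0,0,0],"fingers":85}]'

```text
t: 23.17
position: [574.9, -382.4, 187.6]
orientation: [0.842, 0.54, 0.001, -0.001]
wrist_force: [1.0, 0.1, 1.7]
gripper_width: 85.0
grip_force: 0.0
```

```bash
python3 cap.py S1 60 10 86 pale; python3 go.py 574 -385 35 -24.8
```

```text
[ 574.9 -382.4  187.6] [ 0.8  0.5  0.  -0. ]
[121.5 109.6] [ 89  85  52  63 311] [ 477.7 -272.1   86. ]
[314.7 184.2] [ 295  158   42   50 1513] [ 575.8 -376.2   86. ]
[512.9 249.7] [ 448  222  155   75 1820] [ 694.5 -489.8   86. ]
t 23.22 pos [ 575.  -382.3  187.7] w 85.2 q [ 0.2  0.7  0.7  1.1 -0.4  1.4  0.4] F [-0.2 -0.5 -0.4] 
linear [ -3.1   0.2 152.7] rot [ 0.  -0.1  0.2]
```

View pics/S1.png

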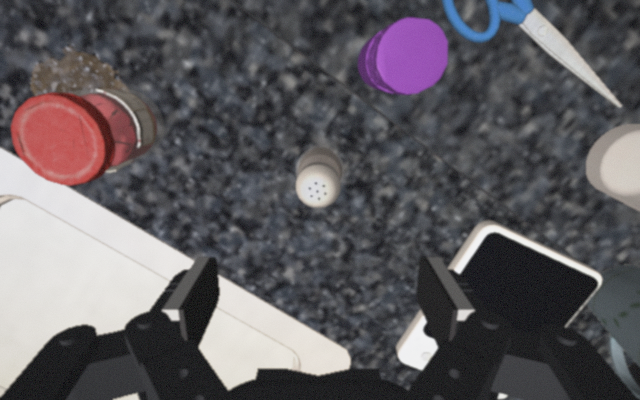

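The shaker's dome centre is at (318,188), between the fingers. The purple jar, jam jar and scale are outside the finger path. I'll descend to z≈32 so the tips clear the caddy wall when placing.

Call:
step_arm --motion '[{"linear":[0.5,0,30],"delta_rot":[0,0,0],"fingers":85},{"linear":[0.5,0,60],"delta_rot":[0,0,0],"fingers":85},{"linear":[0.5,0,85],"delta_rot":[0,0,0],"fingers":85},{"linear":[0.5,0,110],"delta_rot":[0,0,0],"fingers":85},{"linear":[0.5,0,130],"delta_rot":[0,0,0],"fingers":85},{"linear":[0.5,0,145],"delta_rot":[0,0,0],"fingers":85},{"linear":[0.5,0,152],"delta_rot":[0,0,0],"fingers":85},{"linear":[0.5,0,156],"delta_rot":[0,0,0],"fingers":85},{"linear":[0.5,0,156],"delta_rot":[0,0,0],"fingers":70},{"linear":[0.5,0,156],"delta_rot":[0,0,0],"fingers":60}]'

```text
t: 24.05
position: [575.1, -384.1, 32.7]
orientation: [0.842, 0.539, 0.0, 0.001]
wrist_force: [1.4, -0.2, 0.3]
gripper_width: 63.8
grip_force: 0.0
```

Call:
step_arm --motion '[{"linear":[0,0,0],"delta_rot":[0,0,0],"fingers":52},{"linear":[0,0,0],"delta_rot":[0,0,0],"fingers":46},{"linear":[0,0,0],"delta_rot":[0,0,0],"fingers":40},{"linear":[0,0,0],"delta_rot":[0,0,0],"fingers":36},{"linear":[0,0,0],"delta_rot":[0,0,0],"fingers":36},{"linear":[0,0,0],"delta_rot":[0,0,0],"fingers":36},{"linear":[0,0,0],"delta_rot":[0,0,0],"fingers":36}]'

```text
t: 24.63
position: [575.1, -384.9, 33.0]
orientation: [0.842, 0.539, 0.001, 0.001]
wrist_force: [-0.3, 0.3, 5.3]
gripper_width: 39.0
grip_force: 29.9
```

Call:
step_arm --motion '[{"linear":[0,0,-6],"delta_rot":[0,0,0],"fingers":36},{"linear":[0,0,-20],"delta_rot":[0,0,0],"fingers":36},{"linear":[0,0,-40],"delta_rot":[0,0,0],"fingers":36},{"linear":[0,0,-65],"delta_rot":[0,0,0],"fingers":36},{"linear":[0,0,-95],"delta_rot":[0,0,0],"fingers":36},{"linear":[0,0,-125],"delta_rot":[0,0,0],"fingers":36},{"linear":[0,0,-150],"delta_rot":[0,0,0],"fingers":36},{"linear":[0,0,-165],"delta_rot":[0,0,0],"fingers":36},{"linear":[0,0,-170],"delta_rot":[0,0,0],"fingers":36},{"linear":[0,0,-170],"delta_rot":[0,0,0],"fingers":36}]'

```text
t: 25.47
position: [574.7, -384.8, 203.6]
orientation: [0.842, 0.539, 0.001, 0.002]
wrist_force: [0.1, -0.8, -1.2]
gripper_width: 38.9
grip_force: 29.9
```

```bash
python3 go.py 555.6 50.3 203 -24.8
```

```text
t 25.47 pos [ 574.7 -384.8  203.6] w 38.9 q [ 0.2  0.7  0.7  1.1 -0.4  1.5  0.4] F [ 0.1 -0.8 -1.2] 
linear [ 387.1 -199.6   -0.4] rot [0.2 0.  0. ]
```

The 39 mm width is less than the 44 mm body, so I'll check the grasp.

```bash
python3 -c "
from h import *
cv2.imwrite('pics/S2.png',bot.camera('wrist'))"
```

```text
(no output)
```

View pics/S2.png

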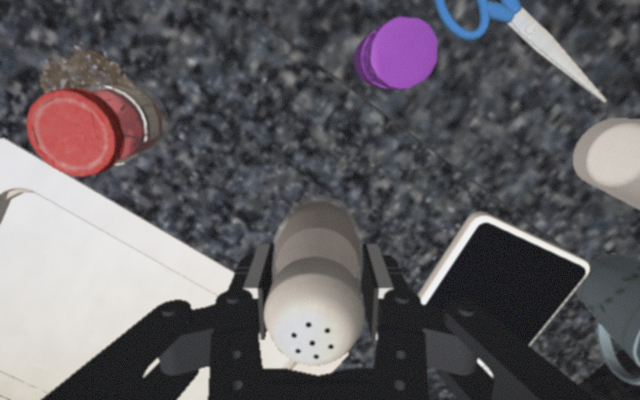

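The shaker is held centrally and upright, with its dome at (315,310) between the pads. I'll carry it to the white mat.

Call:
step_arm --motion '[{"linear":[14,-7,0],"delta_rot":[0,0,0],"fingers":36},{"linear":[42,-22,0],"delta_rot":[0,0,0],"fingers":36},{"linear":[74,-38,0],"delta_rot":[0,0,0],"fingers":36},{"linear":[108,-56,0],"delta_rot":[0,0,0],"fingers":36},{"linear":[142,-73,0],"delta_rot":[0,0,0],"fingers":36},{"linear":[176,-91,0],"delta_rot":[0,0,0],"fingers":36},{"linear":[210,-108,0],"delta_rot":[0,0,0],"fingers":36},{"linear":[244,-126,0],"delta_rot":[0,0,0],"fingers":36},{"linear":[278,-143,0],"delta_rot":[0,0,0],"fingers":36},{"linear":[308,-159,0],"delta_rot":[0,0,0],"fingers":36}]'

```text
t: 26.35
position: [557.2, -34.2, 199.2]
orientation: [0.842, 0.54, -0.001, -0.002]
wrist_force: [0.9, 0.1, -0.5]
gripper_width: 38.5
grip_force: 29.9
```

Call:
step_arm --motion '[{"linear":[28,-14,0],"delta_rot":[0,0,0],"fingers":36},{"linear":[54,-28,0],"delta_rot":[0,0,0],"fingers":36},{"linear":[72,-37,0],"delta_rot":[0,0,0],"fingers":36},{"linear":[79,-40.6,0],"delta_rot":[0,0,0],"fingers":36},{"linear":[79,-40.6,0],"delta_rot":[0,0,0],"fingers":36},{"linear":[79,-40.6,0],"delta_rot":[0,0,0],"fingers":36},{"linear":[79,-40.6,0],"delta_rot":[0,0,0],"fingers":36}]'

```text
t: 26.93
position: [554.9, 47.9, 201.0]
orientation: [0.843, 0.537, -0.001, 0.001]
wrist_force: [0.3, 0.0, -0.9]
gripper_width: 39.0
grip_force: 29.9
```

```bash
python3 go.py 555.8 50.2 42 -24.8
```

```text
t 26.93 pos [554.9  47.9 201. ] w 39.0 q [-0.6  0.4  0.7  1.6 -0.3  1.3 -0.3] F [ 0.3  0.  -0.9] 
linear [  2.8  -0.2 159. ] rot [ 0.   0.1 -0.2]
```

Call:
step_arm --motion '[{"linear":[2,0,18],"delta_rot":[0,0,0],"fingers":36},{"linear":[2.5,0,42],"delta_rot":[0,0,0],"fingers":36},{"linear":[2.5,0,68],"delta_rot":[0,0,0],"fingers":36},{"linear":[2.5,0,90],"delta_rot":[0,0,0],"fingers":36},{"linear":[2.5,0,105],"delta_rot":[0,0,0],"fingers":36},{"linear":[2.5,0,115],"delta_rot":[0,0,0],"fingers":36},{"linear":[2.5,0,120],"delta_rot":[0,0,0],"fingers":36},{"linear":[2.5,0,120],"delta_rot":[0,0,0],"fingers":36},{"linear":[2.5,0,120],"delta_rot":[0,0,0],"fingers":36}]'

```text
t: 27.68
position: [556.9, 52.3, 82.2]
orientation: [0.843, 0.539, 0.001, 0.0]
wrist_force: [0.5, 1.1, -1.1]
gripper_width: 38.7
grip_force: 29.9
```

```bash
python3 go.py 555.8 50.2 42 -24.8; python3 -c "
from h import *
cv2.imwrite('pics/p4.png',bot.camera('wrist'))"
```

```text
t 27.68 pos [556.9  52.3  82.2] w 38.7 q [-0.6  0.5  0.6  1.7 -0.3  1.  -0.3] F [ 0.5  1.1 -1.1] 
linear [-2.4 -0.2 40.2] rot [ 0.1 -0.  -0. ]
```

View pics/p4.png

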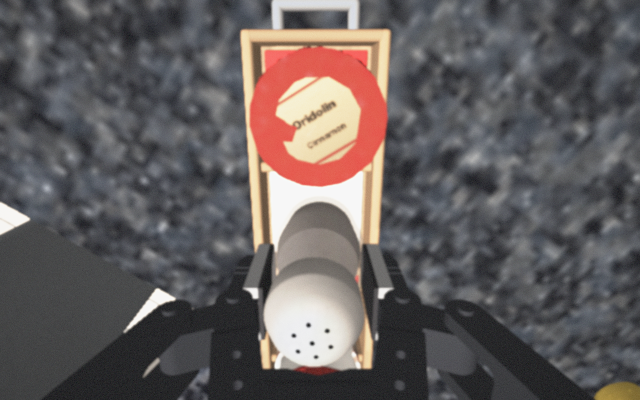

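The shaker is above the white mat, between jar A's cap (318,115) and jar B's cap (315,370), and centred across the caddy. I'll lower it with the −2.4 mm correction along the row.

Call:
step_arm --motion '[{"linear":[-1.5,0,6],"delta_rot":[0,0,0],"fingers":36},{"linear":[-2.2,0,14],"delta_rot":[0,0,0],"fingers":36},{"linear":[-2.2,0,22],"delta_rot":[0,0,0],"fingers":36},{"linear":[-2.2,0,29],"delta_rot":[0,0,0],"fingers":36},{"linear":[-2.2,0,34],"delta_rot":[0,0,0],"fingers":36},{"linear":[-2.2,0,36],"delta_rot":[0,0,0],"fingers":36},{"linear":[-2.2,0,37],"delta_rot":[0,0,0],"fingers":36},{"linear":[-2.2,0,38],"delta_rot":[0,0,0],"fingers":36},{"linear":[-2.2,0,38.5],"delta_rot":[0,0,0],"fingers":36},{"linear":[-2.2,0,38.5],"delta_rot":[0,0,0],"fingers":36}]'

```text
t: 28.57
position: [555.5, 51.2, 43.1]
orientation: [0.842, 0.539, 0.0, 0.0]
wrist_force: [-0.1, -0.1, -1.3]
gripper_width: 39.2
grip_force: 29.9
```

Call:
step_arm --motion '[{"linear":[0,0,0.5],"delta_rot":[0,0,0],"fingers":36},{"linear":[0,0,1],"delta_rot":[0,0,0],"fingers":36},{"linear":[0,0,1],"delta_rot":[0,0,0],"fingers":36}]'

```text
t: 28.82
position: [555.5, 51.2, 42.1]
orientation: [0.842, 0.539, 0.0, 0.0]
wrist_force: [-0.0, 0.3, -0.8]
gripper_width: 38.6
grip_force: 30.0
```

Call:
step_arm --motion '[{"linear":[0,0,0.5],"delta_rot":[0,0,0],"fingers":36},{"linear":[0,0,0.8],"delta_rot":[0,0,0],"fingers":36},{"linear":[0,0,0.8],"delta_rot":[0,0,0],"fingers":36}]'

```text
t: 29.07
position: [555.5, 51.2, 42.0]
orientation: [0.842, 0.539, 0.0, -0.0]
wrist_force: [-2.2, -0.3, 4.0]
gripper_width: 39.1
grip_force: 30.9
```

Call:
step_arm --motion '[{"linear":[0,0,-0.4],"delta_rot":[0,0,0],"fingers":40},{"linear":[0,0,-0.4],"delta_rot":[0,0,0],"fingers":46},{"linear":[0,0,-0.4],"delta_rot":[0,0,0],"fingers":56},{"linear":[0,0,-0.4],"delta_rot":[0,0,0],"fingers":68},{"linear":[0,0,-0.4],"delta_rot":[0,0,0],"fingers":78},{"linear":[0,0,-5],"delta_rot":[0,0,0],"fingers":82},{"linear":[0,0,-25],"delta_rot":[0,0,0],"fingers":82},{"linear":[0,0,-60],"delta_rot":[0,0,0],"fingers":82},{"linear":[0,0,-100],"delta_rot":[0,0,0],"fingers":82},{"linear":[0,0,-140],"delta_rot":[0,0,0],"fingers":82}]'

```text
t: 29.9
position: [554.5, 51.0, 182.4]
orientation: [0.842, 0.539, -0.001, -0.0]
wrist_force: [0.5, -0.3, 1.4]
gripper_width: 82.3
grip_force: 0.0
```

Call:
step_arm --motion '[{"linear":[-30,0,-20],"delta_rot":[0,0,0],"fingers":82},{"linear":[-60,0,-40],"delta_rot":[0,0,0],"fingers":82},{"linear":[-80,0,-50],"delta_rot":[0,0,0],"fingers":82},{"linear":[-80,0,-50],"delta_rot":[0,0,0],"fingers":82},{"linear":[-80,0,-50],"delta_rot":[0,0,0],"fingers":82},{"linear":[-80,0,-50],"delta_rot":[0,0,0],"fingers":82}]'

```text
t: 30.4
position: [521.4, -20.2, 230.2]
orientation: [0.842, 0.539, -0.0, -0.001]
wrist_force: [0.3, 0.1, -0.3]
gripper_width: 81.8
grip_force: 0.0
```

```bash
python3 -c "
from h import *
a=bot.camera('side')[170:270,230:430];b=bot.camera('wrist');c=bot.camera('scene')[150:290,215:435]
a=cv2.resize(a,(400,200));c=cv2.resize(c,(400,254))
L=np.vstack([a,c]);b=cv2.resize(b,(400,250));b=np.vstack([b,np.zeros((204,400,3),np.uint8)])
cv2.imwrite('pics/fin.png',np.hstack([L,b]))"
```

```text
(no output)
```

View pics/fin.png

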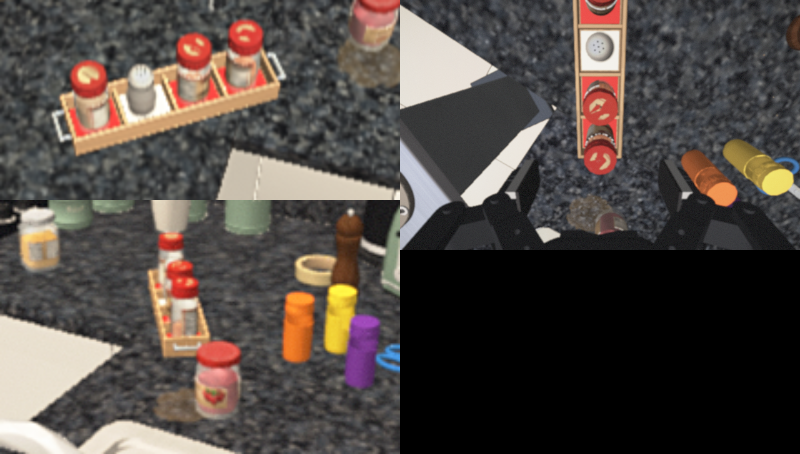

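All three spice jars stand upright on red mats and the shaker stands on the white mat. The jam, honey and look-alike jars haven't moved, so I'll hand in.

```bash
python3 -c "
from plant import bot
print(bot.close_job())"
```

```text
the job is handed in; nothing more can be done
None
```

Job handed in: the final pictures show the three spice jars upright on the red mats and the salt shaker upright on the white mat, with the jam, honey and look-alike jars left where they stood; about 30 s of the 120 s was used.

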